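# Hold a painted swatch in the UV curing box

### The job

Start the UV curing box by pressing its orange-handled sprung lever down to its stop and letting it come back up by itself. Then take the blue swatch out of the drying rack, pass its painted lower end down through the narrow slot in the top of the box until the white tape band is level with the top of the box, and finish while still holding it there, steady and upright, with the gripper. Leave the other swatches in the rack and do not shift the other things on the desk.

Things in the scene. Friction and masses are not known exactly. Their poses are not given: they have to be found in the camera images.
- slot (a point): Centre of the slot in the top of the UV curing box, at the level of the box's flat grey top (130 mm above the table). The box is a white fixed housing 170 mm (its x) by 160 mm (its y), 130 mm tall. The slot is a through opening 52 mm long along this frame's x and 12 mm wide along its y through a 12 mm thick top; its mouth is bevelled outwards over the top 4 mm, to 60 by 20 mm at the surface; below is a hollow 98 mm deep, so a swatch let go falls too far in. z is up.
- timer_lever (a joint): Angle in rad of the box's sprung timer lever: 0 at rest (raised), 0.7 at its lower stop. It turns about a level axis along the slot frame's y through lever_hinge; pressing the handle down raises the value. The push needed at the handle grows from about 3 N to 8 N at the stop; let go, the spring lifts it back to 0.
- lever_grip (a point): Middle of the lever's orange handle, a level round bar 20 mm in diameter and 56 mm long along the slot frame's y, beside the box's +y side and towards its -x end. It is 130 mm from lever_hinge; at rest it stands 45 mm higher than the hinge (0.35 rad above level), at the stop 45 mm lower. Nothing is above it.
- lever_hinge (a point): Point on the lever's turning axis, 98 mm above the table, directly beyond the handle's middle in the slot frame's +x. Axes as the slot frame.
- blue_swatch_center (a point): Centre (half-way up, 65 mm above its lower end) of the blue swatch: a rigid plywood strip 50 mm wide (its x), 10 mm thick (its y), 130 mm tall (its z, up), about 50 g, lower part and top edge painted blue, bare wood between with a white tape band. It starts upright in one of the three grooves (12 mm wide, 22 mm deep) of the drying rack, its lower end 12 mm above the table; neighbouring grooves are 65 mm apart along the swatch's y. The wood above the tape is where to hold it.
- blue_tape (a point): Middle of the white tape band (12 mm tall) round the blue swatch, 55 mm above its lower end, 10 mm below its centre. Axes as the swatch.
- red_swatch_center (a point): Centre of the red swatch, same size, in the same rack; to be left there.
- green_swatch_center (a point): Centre of the green swatch, same size, in the same rack; to be left there.
- palette: White plastic paint palette lying on the table, 90 by 150 mm, 15 mm tall; origin under its centre. Bystander.
- mouse: White and silver computer mouse, 105 by 56 mm, 30 mm tall; origin under its centre. Bystander.
- flask: Copper drinking flask with a white cap, 68 mm in diameter, 190 mm tall; origin under its centre. Bystander.
- tape_roll: Roll of paper tape lying flat, 90 mm in diameter, 25 mm tall; origin under its centre. Bystander.
- brush_jar: Green glass jar 76 mm in diameter, 95 mm tall, with brushes standing out to 205 mm; origin under its centre. Bystander.

How it is judged:
By the outcome, as a careful person would: the job done as asked, in the order asked, and still so for the second after the job is handed in, while the arm keeps its last pose, push and grip.
It also fails if it takes over 64 s, if anything falls off the work surface, if the arm or the gripper's body presses on something with over 40 N, if the wrist force passes 120 N, or if a joint passes its speed limit or range.

### The arm

A 7-joint arm with a two-finger parallel gripper is mounted at the origin on the work surface. World frame = base frame: x ahead of the robot, y to its left, z up, the work surface at z = 0. Lengths are in m, angles in rad, forces in N, time in s.
With the tool pointing down it reaches from about 0.4 to 0.9 m from the base axis. Payload 5.6 kg.
Tool frame: the origin (TCP) lies midway between the tips of the shut fingers; the grasp point (between the pads) lies 19 mm behind it; y points along the fingers, z is the direction in which the jaws open and shut, and the axes are right-handed (so a half turn about y gives the same grasp; the last joint's range is limited). The gripper opens to 92 mm and grips with 3 to 60 N. Pads are 20 mm wide; open, the fingers measure 128 mm over their backs; the gripper's body (75 mm by 189 mm) begins 69 mm behind the grasp point.
Start: joints at [-1.302, 0.468, -0.012, 1.603, 0.006, 1.071, -0.056], TCP at [0.199, 0.619, 0.215] pointing down, gripper open.
Joint ranges: [-2.53, 2.53], [-0.31, 2.02], [-1.57, 1.55], [0.28, 2.44], [-1.29, 4.43], [0.15, 1.84], [-2.92, 2.92]. Speed limits (rad/s): [2.57, 2.57, 3.14, 3.14, 3.14, 3.14, 3.14].

### API

Orientations are given as a 3x3 rotation matrix whose columns are the frame's x, y, z axes.
In Python, from station import env, effector, solver, viewer, workorder, search_frame, tip_of gives the robot as it stands. Calls block until the motion is done:
- env.reach(position, orientation): joint-space move of the TCP to a pose.
- env.movel(position, frame=None, rate=0.15): straight line of the TCP; frame=None keeps the orientation; rate is the mean speed in m/s.
- env.goto_joints(angles): joint-space move.
- effector.release() and effector.grasp(squeeze=None): open the fingers fully, or close them until they stop; squeeze is the grip in N (None keeps the last).
- env.pause(seconds).
- solver.inverse_kinematics(position, orientation): joint angles nearest the present ones, or None.
- env.sense(): the state.
- viewer.read_camera(name): name is "side" or "top" or "wrist"; returns (picture, depth): 420x560x3 uint8, red, green, blue; 420x560 float32, m along the optical axis (not along the pixel's ray), 0 where there is no reading.
- viewer.camera_info(name): a dict with "intrinsics" (3x3 intrinsics, pixels), "dist_coeffs" ([k1, k2, p1, p2, k3] as OpenCV has them; the pictures are not rectified), "eye" and "rotation" of the camera in the world; the wrist camera has in their place "T_tool_cam" (4x4, takes a point from camera to tool coordinates, whose origin is the TCP and whose axes are the tool frame's). Camera axes: x right, y up, looking along -z (the intrinsics and any distortion apply to the point x, -y, -z); pixel columns grow to the right and rows downward; lengths in m; the calibration is good to about 2 mm. A picture is of the moment at which its call begins: read the wrist's pose just before it. camera_info takes no time and is no camera call.
A pose or a line that the arm cannot do raises env.PlanningError and nothing moves.
- workorder.finish_job(): hands the job in, once; it reports no verdict.
Trained networks look in the newest picture that a camera, given by its name, has taken for a name from the list of things; names that differ only in an ending like _2 or _b are one class to them, and where a whole thing is asked for, a point or a joint stands for the part that bears it (a point fixed in the world has none). Each returns a list of dicts, best first, with "score" (0 to 1); they miss things now and then, are a little off and sometimes report something else, mostly with a low value. They report only what shows in the picture. A call takes as long as a camera call.
- search_frame(camera, name): "at" ([x, y, z] in m, in world coordinates, good to about 4 mm: the middle of the surface that is visible of it).
- tip_of(camera, name): "at" ([x, y, z] in m, in world coordinates, good to about 4 mm: a listed point, or the origin of a listed thing).
The state is a dict: "t": time; "joint_positions": joint angles; "joint_velocities": joint speeds; "tau": joint torques, N m; "ee_pos": TCP position; "tcp_rot": TCP orientation; "wrist_force": force on the tool from outside, world axes, zero at the start; "moment": the same for the moment, N m; "gripper_width": finger opening in m.
Only numpy, scipy, OpenCV 4.12 (cv2) and the standard library are available. Lean on these libraries where they do the work, as an engineer would, in place of code of your own. Each camera call takes 0.05 s, during which the arm holds its last target.

## Working session

There is one attempt and no reset: what is moved stays moved. The work goes in short steps, each a Python script; the robot and the scene stay as the last script left them, time stands still between calls to the robot, and variables do not carry over. Pictures are saved under pics/ and viewed, and the job is handed in when it is done.

```bash
ls; mkdir -p pics
python3 - <<'E'
from station import env, viewer, search_frame, tip_of
import cv2
for c in ["side","top","wrist"]:
    p,d=viewer.read_camera(c); cv2.imwrite(f"pics/{c}0.png",p[:,:,::-1])
    i=viewer.camera_info(c); print(c,{k:(v.tolist() if hasattr(v,'tolist') else v) for k,v in i.items()})
for c in ["side","top"]:
  for n in ["slot","lever_grip","lever_hinge","blue_swatch_center","blue_tape","red_swatch_center","green_swatch_center","palette","mouse","flask","tape_roll","brush_jar"]:
    print(c,n,[( [round(float(x),3) for x in r["at"]],round(float(r["score"]),2)) for r in tip_of(c,n)[:2]])
print(env.sense())
E
```

```text
pics
side {'intrinsics': [[394.52706868640087, 0.0, 279.8987873714509], [0.0, 394.52706868640087, 205.91901310360606], [0.0, 0.0, 1.0]], 'dist_coeffs': [-0.07535324235969265, 0.0, 0.0, 0.0, 0.0], 'eye': [0.32391349516781875, -0.5433842057596788, 0.8212328971988654], 'rotation': [[0.9232989412185514, 0.2780910475738736, -0.2649234500831661], [-0.3836483809717182, 0.7005216366022201, -0.6017336258095662], [0.018247874464758493, 0.6572174723114208, 0.7534800655399619]]}
top {'intrinsics': [[451.5467639194434, 0.0, 281.83797678850897], [0.0, 451.5467639194434, 206.94258515251119], [0.0, 0.0, 1.0]], 'dist_coeffs': [-0.011784516391670776, 0.0, 0.0, 0.0, 0.0], 'eye': [0.47181232650367355, 0.004851822816161268, 1.2601535109657502], 'rotation': [[-0.026329145515697875, 0.9976909176016356, -0.0626067810354412], [-0.999522867110324, -0.027285814499125493, -0.014474890351131212], [-0.016149743650323563, 0.06219579778671371, 0.9979332986315785]]}
wrist {'intrinsics': [[325.59541374865125, 0.0, 281.17758750544016], [0.0, 325.59541374865125, 213.7732239558429], [0.0, 0.0, 1.0]], 'dist_coeffs': [-0.
[... 1735 characters left out ...]
'joint_velocities': array([-6.63056646e-05, -5.56353535e-05,  3.54624014e-04,  1.12537766e-04,
       -7.13065769e-04, -5.08889686e-04,  6.52673821e-04]), 'tau': array([-8.45241320e-04, -5.20414424e+01, -1.29420191e-02, -2.44049692e+01,
       -5.66441019e-02,  1.13151161e-02,  3.61926118e-05]), 'ee_pos': array([0.19943579, 0.61864886, 0.21457831]), 'tcp_rot': array([[ 9.51753171e-01,  6.63288490e-06,  3.06864629e-01],
       [-3.06864629e-01,  2.39113098e-06,  9.51753171e-01],
       [ 5.57911572e-06, -1.00000000e+00,  4.31116426e-06]]), 'wrist_force': array([-0.09368427, -0.12641872, -0.26566907]), 'moment': array([0.02158257, 0.00268665, 0.02654474]), 'gripper_width': 0.09146085279519957}
```

View pics/side0.png

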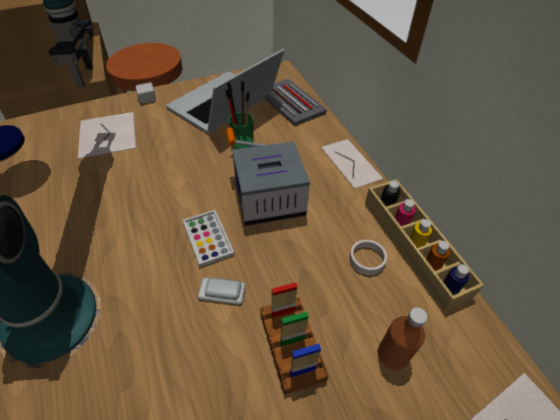

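View pics/top0.png

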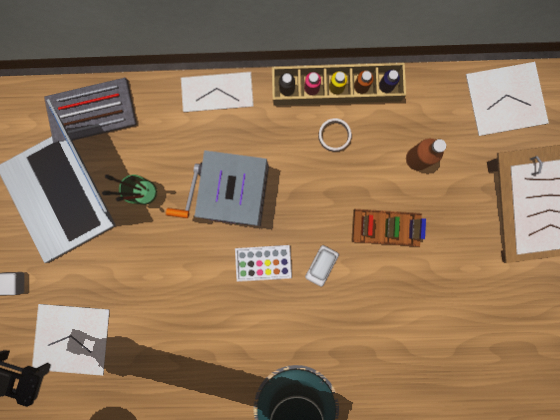

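The side view shows the box at about (270,180), the orange handle at (231,137) and the blue swatch at the near end of the rack, about (305,360). The top view shows the slot at (230,188), the handle at (177,212) and the hinge at (197,170). The neighbouring swatch's face is 60 mm from the blue one and the open fingers reach 64 mm. I'll therefore grip the blue swatch by its edges, across the 50 mm width. First I'll refine the geometry from depth.

```bash
cat > h.py <<'E'
from station import env, effector, solver, viewer, workorder, search_frame, tip_of
import numpy as np, cv2
def cloud(c, pose=None):
    p,d=viewer.read_camera(c); i=viewer.camera_info(c)
    K=np.array(i['intrinsics']);D=np.array(i['dist_coeffs'])
    h,w=d.shape; u,v=np.meshgrid(np.arange(w),np.arange(h))
    n=cv2.undistortPoints(np.stack([u,v],-1).reshape(-1,1,2).astype(np.float64),K,D).reshape(h,w,2)
    X=np.stack([n[...,0]*d,-n[...,1]*d,-d],-1)
    if 'eye' in i: P=X@np.array(i['rotation']).T+np.array(i['eye'])
    else:
        T=np.array(i['T_tool_cam']); P=X@T[:3,:3].T+T[:3,3]
        P=P@pose[1].T+pose[0]
    P[d<=0]=np.nan
    return p,P
def Rdown(a):
    "tool y down, jaw axis z at yaw a in world"
    z=np.array([np.cos(a),np.sin(a),0]);y=np.array([0,0,-1.]);x=np.cross(y,z)
    return np.column_stack([x,y,z])
E
python3 - <<'E'
from h import *
for c in ["top","side"]:
    p,P=cloud(c); hsv=cv2.cvtColor(p,cv2.COLOR_RGB2HSV); Z=P[...,2]
    near=lambda x,y,r:(np.hypot(P[...,0]-x,P[...,1]-y)<r)
    m=near(.595,.152,.14)&(abs(Z-.130)<.008)&(P[...,1]<.26)
    q=P[m]; r=cv2.minAreaRect(q[:,:2].astype(np.float32)*1000); print(c,"box top",m.sum(),np.median(q[:,2]),r)
    m=near(.595,.152,.04)&(Z<.115); q=P[m]
    if len(q): print("slot deep",len(q),q.mean(0))
    m=near(.535,.282,.06)&(Z>.1)&(hsv[...,1]>150)&(hsv[...,0]<25); q=P[m]
    r=cv2.minAreaRect(q[:,:2].astype(np.float32)*1000); print("handle",len(q),q.mean(0),q[:,2].max(),r)
    for n,lo,hi,x,y in [("blue",105,135,.478,-.324),("green",45,85,.486,-.259),("red",0,8,.487,-.198)]:
        m=near(x,y,.05)&(Z>.135)&(Z<.15)&(hsv[...,0]>=lo)&(hsv[...,0]<=hi)&(hsv[...,1]>120); q=P[m]
        if len(q)>5: r=cv2.minAreaRect(q[:,:2].astype(np.float32)*1000); print(n,len(q),q.mean(0),np.percentile(q[:,2],[5,50,95]),r)
E
```

```text
top box top 4231 0.1301530315792958 ((599.5575561523438, 161.7037353515625), (182.46218872070312, 170.67196655273438), 80.72864532470703)
slot deep 82 [0.60774866 0.16403504 0.02059267]
handle 178 [0.53521275 0.28155838 0.1503461 ] 0.15688347384471402 ((535.6431884765625, 282.14471435546875), (56.629005432128906, 19.450761795043945), 81.21005249023438)
blue 85 [ 0.48046625 -0.32492467  0.141831  ] [0.13879342 0.14173779 0.14496765] ((479.5028076171875, -324.5367736816406), (10.996726036071777, 47.274478912353516), 82.01425170898438)
green 85 [ 0.48499628 -0.25989037  0.14200149] [0.13805403 0.14244513 0.14512934] ((485.9225769042969, -259.713623046875), (10.561249732971191, 47.15674591064453), 86.0805435180664)
red 90 [ 0.4934488  -0.19517124  0.141536  ] [0.1376544  0.14151645 0.14550994] ((492.6790771484375, -195.29733276367188), (10.643033027648926, 47.254295349121094), 86.70654296875)
side box top 2943 0.12887077925516732 ((596.3626098632812, 158.90097045898438), (182.27761840820312, 170.83631896972656), 80.61087799072266)
handle 114 [0.53343346 0.27414293 0.14684656] 0.1519820114198278 ((535.2255249023438, 278.54119873046875), (58.83295822143555, 19.94624900817871), 79.5270004272461)
blue 195 [ 0.47648577 -0.32672538  0.14025939] [0.13667365 0.14066502 0.14212425] ((477.0700378417969, -326.491455078125), (11.529821395874023, 50.32439041137695), 82.7310562133789)
green 171 [ 0.4828183  -0.2623043   0.14001414] [0.13659769 0.14021713 0.14229761] ((483.244384765625, -261.8017883300781), (11.201703071594238, 50.40657424926758), 84.7944564819336)
red 151 [ 0.48948885 -0.19719146  0.1402607 ] [0.13692247 0.14053465 0.14258698] ((489.9544982910156, -196.4542999267578), (11.487135887145996, 50.87255859375), 84.8355712890625)
```

Run:
```python
from h import *
for a in (-9,171):
    R=Rdown(np.deg2rad(a))
    for p in ([.534,.281,.28],[.534,.281,.06]):
        print(a,p,solver.inverse_kinematics(p,R))
R=Rdown(np.deg2rad(-5.8)); print(solver.inverse_kinematics([.479,-.325,.09],R),solver.inverse_kinematics([.479,-.325,.09],Rdown(np.deg2rad(174.2))))
R=Rdown(np.deg2rad(-9)); print(solver.inverse_kinematics([.597,.152,.2],R),solver.inverse_kinematics([.597,.152,.2],Rdown(np.deg2rad(171))))
```

```text
-9 [0.534, 0.281, 0.28] [-0.88264847  0.34031437  0.44193825  1.67352353 -0.15615751  1.16277925
 -0.55780357]
-9 [0.534, 0.281, 0.06] [-0.82306987  0.60341239  0.37699358  1.84618447 -0.31144111  0.75009168
 -0.43369575]
171 [0.534, 0.281, 0.28] [-0.44105332  0.33789431 -0.12673528  1.64298701  0.04564743  1.16360105
  2.4057319 ]
171 [0.534, 0.281, 0.06] [-0.36423651  0.59929888 -0.23245679  1.81339128  0.191651    0.75074817
  2.28629842]
[ 0.09109557  0.55955892  0.58769506  1.90519157 -0.42196857  0.80178059
  0.80647619] [-0.3239979   0.98784034  1.33784376  1.92738837 -1.06622699  1.18880629
 -1.80921229]
[-0.72503545  0.4598331   0.56454545  1.73416713 -0.28081651  1.02897965
 -0.21825967] [-0.25455421  0.42752126 -0.06453331  1.70126705  0.03150417  1.01381273
  2.65456177]
```

Run:
```python
from h import *
effector.grasp(20)
R=Rdown(np.deg2rad(171))
env.reach([.534,.281,.26],R)
s=env.sense(); pose=(s['ee_pos'],s['tcp_rot'])
p,P=cloud("wrist",pose); cv2.imwrite("pics/w1.png",p[:,:,::-1])
p,_=cloud("side"); cv2.imwrite("pics/s1.png",p[:,:,::-1])
hsv=cv2.cvtColor(p,cv2.COLOR_RGB2HSV)
print(s['t'],s['ee_pos'],s['gripper_width'],s['wrist_force'],s['joint_positions'])
for n in ["lever_grip","lever_hinge","slot"]:
    print(n,[(np.round(r["at"],4),round(float(r["score"]),2)) for r in tip_of("wrist",n)[:2]])
```

```text
4.9083 [0.53360678 0.28171504 0.25997596] 0.000597457694869097 [-0.040506   -0.30148033 -1.7866975 ] [-0.43284651  0.35487896 -0.13909589  1.66634301  0.05307754  1.12407883
  2.39896249]
lever_grip [(array([0.5323, 0.2813, 0.1426]), 0.78)]
lever_hinge []
slot [(array([0.5957, 0.1517, 0.1314]), 0.81)]
```

View pics/w1.png

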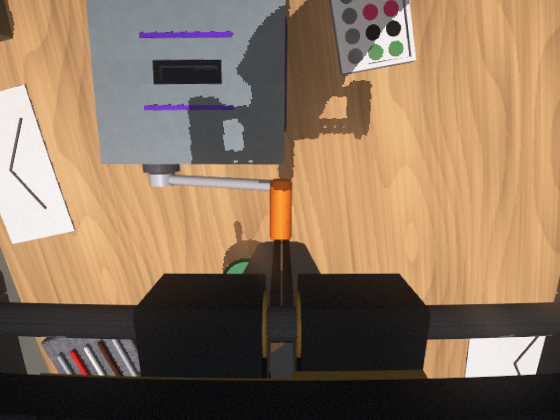

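View pics/s1.png

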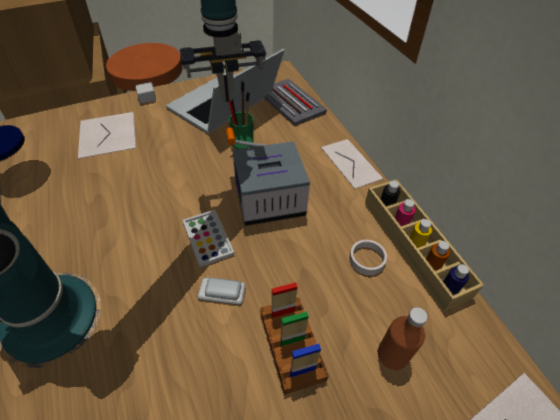

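The wrist view shows the fingertips in line with the handle at (281,210) and the slot at about (187,72). The side view shows the jar is clear. Next I'll press the lever.

Run:
```python
from h import *
env.movel([.534,.281,.165],rate=.15)
f0=env.sense()['wrist_force']
for z in [.15,.13,.11,.09,.075,.068,.064,.061,.059,.057]:
    env.movel([.534,.281,z],rate=.08)
    s=env.sense(); f=s['wrist_force']-f0
    print(z,s['ee_pos'].round(4),f.round(1),round(s['t'],2))
    if f[2]>18: break
p,P=cloud("side"); cv2.imwrite("pics/s2.png",p[:,:,::-1])
p,P=cloud("wrist",(s['ee_pos'],s['tcp_rot'])); cv2.imwrite("pics/w2.png",p[:,:,::-1])
```

```text
0.15 [0.5343 0.2812 0.1501] [-0.3 -0.3  1.4] 6.28
0.13 [0.5333 0.2816 0.1302] [-2.6  0.8  3.9] 6.67
0.11 [0.5341 0.2816 0.1106] [-3.   3.   3.8] 7.08
0.09 [0.5351 0.2815 0.0911] [-0.5  2.4  5. ] 7.47
0.075 [0.5365 0.2811 0.0766] [1.7 2.1 6.1] 7.81
0.068 [0.5375 0.2809 0.0701] [2.4 0.5 7.1] 8.06
0.064 [0.5383 0.2807 0.0666] [3.4 0.8 6.5] 8.31
0.061 [0.539  0.2806 0.0639] [5.  0.4 8.7] 8.56
0.059 [0.5392 0.2807 0.0632] [ 3.2 -1.6 16.4] 8.81
0.057 [0.5394 0.2807 0.0626] [-1.1 -2.5 25.7] 9.06
```

Run:
```python
import cv2,numpy as np
a=cv2.imread('pics/s2.png')[60:240,160:340];b=cv2.imread('pics/w2.png')
a=cv2.resize(a,(400,400));b=cv2.resize(b,(400,300));o=np.zeros((400,800,3),np.uint8);o[:,:400]=a;o[:300,400:]=b;cv2.imwrite('pics/c2.png',o)
```

```text
(no output)
```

View pics/c2.png

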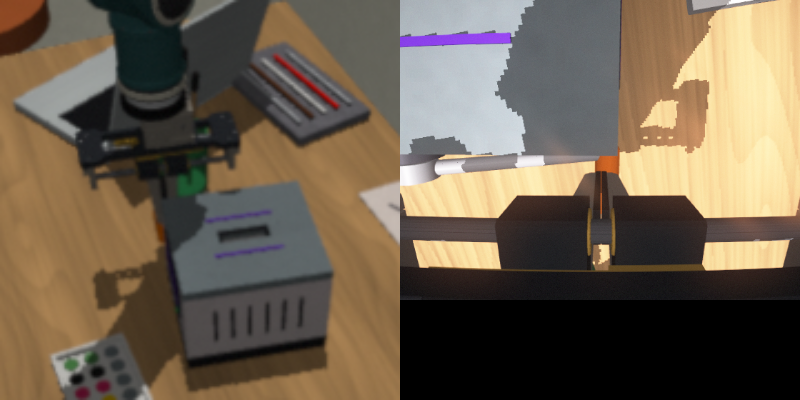

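The force jumped to 26 N at TCP z=0.0627, against 0.063 expected, so the lever is at its stop. I'll lift off, check that it comes back up, and measure the slot.

Run:
```python
from h import *
s=env.sense();x=s['ee_pos']
env.movel([.537,.281,.12],rate=.12)
env.movel([.534,.281,.27],rate=.2)
R=Rdown(np.deg2rad(171))
env.reach([.585,.245,.33],R)
env.pause(.2)
s=env.sense(); p,P=cloud("wrist",(s['ee_pos'],s['tcp_rot'])); cv2.imwrite("pics/w3.png",p[:,:,::-1])
np.savez("w3.npz",p=p,P=P,pos=s['ee_pos'],R=s['tcp_rot'])
for n in ["lever_grip","slot","lever_hinge"]:
    print(n,[(np.round(r["at"],4),round(float(r["score"]),2)) for r in tip_of("wrist",n)[:2]])
print(s['t'],s['ee_pos'],s['wrist_force'])
Z=P[...,2];ok=(abs(Z-.13)<.006)&(np.hypot(P[...,0]-.596,P[...,1]-.152)<.13)
print(np.median(Z[ok]))
m=(np.hypot(P[...,0]-.596,P[...,1]-.152)<.045)&~((abs(Z-.13)<.0015))
# non-plane region
m=(p.astype(int).sum(-1)<60*1)&(np.hypot(P[...,0]-.596,P[...,1]-.152)<.05)
print(m.sum())
```

```text
lever_grip [(array([0.5329, 0.2819, 0.1425]), 0.75)]
slot [(array([0.5952, 0.1494, 0.1311]), 0.89)]
lever_hinge [(array([0.6591, 0.2611, 0.0989]), 0.67)]
11.375 [0.58340495 0.2458867  0.32822224] [-0.02480661  0.51755571 -0.40496365]
0.13078172379951478
22
```

View pics/w3.png

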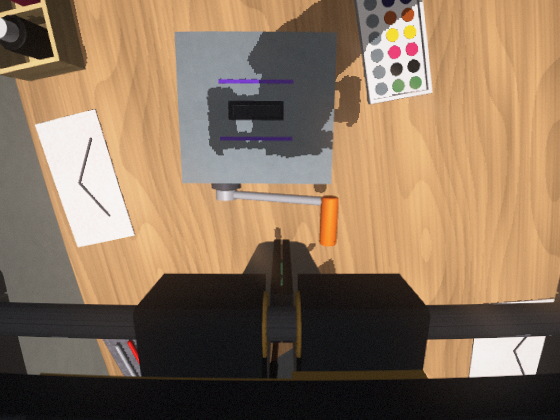

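The lever is back up (grip z 0.1425). The slot mouth shows as a black rectangle at (228–284, 101–119). I'll measure it precisely.

```bash
cat >> h.py <<'E'
def plane_px(uv,z,c,pos=None,R=None):
    i=viewer.camera_info(c); n=cv2.undistortPoints(np.asarray(uv,float).reshape(-1,1,2),np.array(i['intrinsics']),np.array(i['dist_coeffs'])).reshape(-1,2)
    d=np.column_stack([n[:,0],-n[:,1],-np.ones(len(n))])
    if c=="wrist":
        T=np.array(i['T_tool_cam']); o=R@T[:3,3]+pos; d=d@T[:3,:3].T@R.T
    else: o=np.array(i['eye']); d=d@np.array(i['rotation']).T
    return o+d*((z-o[2])/d[:,2])[:,None]
E
python3 - <<'E'
from h import *
d=np.load("w3.npz");p=d['p'];P=d['P']
g=p.astype(int).sum(-1); print(g[110,215:295:3]); print(g[90:130,256])
m=np.zeros(g.shape,np.uint8); m[92:128,220:292]=(g[92:128,220:292]<110)
n,l,st,_=cv2.connectedComponentsWithStats(m); k=1+np.argmax(st[1:,4]); print(st[k])
c=max(cv2.findContours((l==k).astype(np.uint8),0,1)[0],key=cv2.contourArea).reshape(-1,2)
q=plane_px(c,.130,"wrist",d['pos'],d['R'])[:,:2]
print("slot rect",cv2.minAreaRect((q*1000).astype(np.float32)))
Z=P[...,2]; u,v=np.meshgrid(np.arange(560),np.arange(420))
m=((abs(Z-.1308)<.006)&(u>170)&(u<340)&(v<184)&(v>25)).astype(np.uint8)
c=max(cv2.findContours(m,0,1)[0],key=cv2.contourArea).reshape(-1,2)
q=plane_px(c,.130,"wrist",d['pos'],d['R'])[:,:2]
print("box rect",cv2.minAreaRect((q*1000).astype(np.float32)))
hsv=cv2.cvtColor(p,cv2.COLOR_RGB2HSV)
m=((hsv[...,0]>125)&(hsv[...,0]<150)&(hsv[...,1]>110)&(v<200)&(u>200)&(u<310))
for a,b in((70,90),(130,145)):
    y,x=np.nonzero(m&(v>a)&(v<b)); q=plane_px(np.column_stack([x,y]),.13,"wrist",d['pos'],d['R'])[:,:2]
    r=cv2.fitLine(q.astype(np.float32),2,0,1e-4,1e-4).ravel(); print(len(x),r,np.degrees(np.arctan2(r[1],r[0])),q.mean(0),(q.min(0)+q.max(0))/2)
# top cam
p,_=viewer.read_camera("top"); cv2.imwrite("pics/t3.png",p[:,:,::-1])
g=p.astype(int).sum(-1)[170:206,215:247]; m=(g<90).astype(np.uint8)
n,l,st,_=cv2.connectedComponentsWithStats(m); k=1+np.argmax(st[1:,4]); print(st[k])
c=max(cv2.findContours((l==k).astype(np.uint8),0,1)[0],key=cv2.contourArea).reshape(-1,2)+[215,170]
q=plane_px(c,.130,"top")[:,:2]; print("top slot",cv2.minAreaRect((q*1000).astype(np.float32)))
E
```

```text
[217 222 219 220 213  84 119  71  94  82  87  78  87  79  86  86  76  77
  87  83  79  79  77 213 214 220 206]
[458 459 466 456 284 211 201 207 211 211 217  86  67  65  63  96  74  84
  72  90  84  87  80  87  80  78  80  76  80 106 191 222 220 211 210 218
 213 214 215 211]
[228 101  55  19 988]
slot rect ((595.0444946289062, 150.8103485107422), (18.97522735595703, 58.824344635009766), 80.9379653930664)
box rect ((594.3394775390625, 150.79714965820312), (159.87840270996094, 171.33163452148438), 80.50178527832031)
258 [ 0.98564386 -0.16883789  0.5908752   0.12083451] -9.720259 [0.59087518 0.12083451] [0.58990609 0.12107684]
237 [ 0.9864061  -0.16432609  0.59761035  0.18083401] -9.458087 [0.59761034 0.18083402] [0.59968663 0.18081871]Traceback (most recent call last):
  File "<stdin>", line 22, in <module>
    return _wrapfunc(a, 'argmax', axis=axis, out=out, **kwds)
    return bound(*args, **kwds)
ValueError: attempt to get argmax of an empty sequence
```

Run:
```python
from h import *
env.reach([.606,.056,.33],Rdown(np.deg2rad(-9.5)))
env.pause(.2)
s=env.sense(); p,P=cloud("wrist",(s['ee_pos'],s['tcp_rot'])); cv2.imwrite("pics/w4.png",p[:,:,::-1])
np.savez("w4.npz",p=p,P=P,pos=s['ee_pos'],R=s['tcp_rot']); print(s['t'],s['ee_pos'])
print([(np.round(r["at"],4),round(float(r["score"]),2)) for r in tip_of("wrist","slot")[:2]])
effector.release()
# rack view
env.reach([.479,-.375,.30],Rdown(np.deg2rad(-5.8)))
env.pause(.2)
s=env.sense(); p,P=cloud("wrist",(s['ee_pos'],s['tcp_rot'])); cv2.imwrite("pics/w5.png",p[:,:,::-1])
np.savez("w5.npz",p=p,P=P,pos=s['ee_pos'],R=s['tcp_rot']); print(s['t'],s['ee_pos'])
for n in ["blue_swatch_center","blue_tape","green_swatch_center"]: print([(np.round(r["at"],4),round(float(r["score"]),2)) for r in tip_of("wrist",n)[:2]])
```

```text
13.7833 [0.60597261 0.05604269 0.32982616]
[(array([0.5944, 0.151 , 0.1315]), 0.6)]
17.1083 [ 0.47981755 -0.37405924  0.29981998]
[(array([ 0.4798, -0.3219,  0.076 ]), 0.56)]
[(array([ 0.4731, -0.3241,  0.0643]), 0.63), (array([ 0.4853, -0.26  ,  0.0781]), 0.34)]
[(array([ 0.6746, -0.3595, -0.0014]), 0.66), (array([ 0.4858, -0.259 ,  0.0804]), 0.58)]
```

View pics/w4.png

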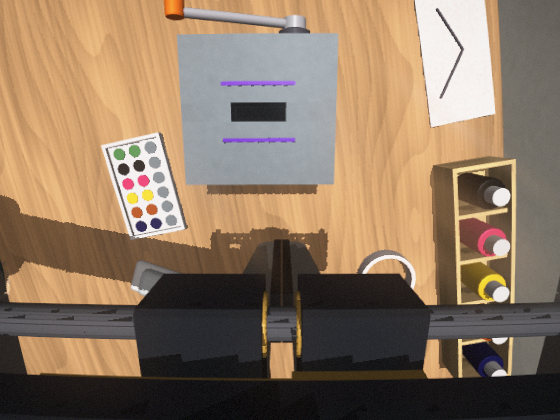

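View pics/w5.png

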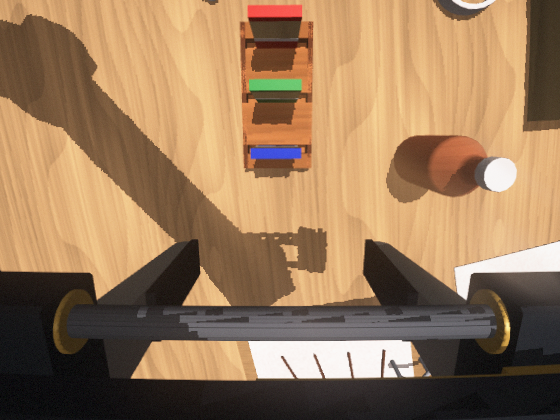

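w4 shows the slot mouth at (231–286, 102–122). w5 shows the blue top edge at (250–301, 147–159), green at (250–302, 85) and open fingers.

Run:
```python
from h import *
d=np.load("w4.npz");p=d['p']
g=p.astype(int).sum(-1)
m=np.zeros(g.shape,np.uint8); m[92:130,220:296]=(g[92:130,220:296]<110)
n,l,st,_=cv2.connectedComponentsWithStats(m); k=1+np.argmax(st[1:,4]); print(st[k])
c=max(cv2.findContours((l==k).astype(np.uint8),0,1)[0],key=cv2.contourArea).reshape(-1,2)
q=plane_px(c,.130,"wrist",d['pos'],d['R'])[:,:2]; print("slot",cv2.minAreaRect((q*1000).astype(np.float32)))
d=np.load("w5.npz");p=d['p'];P=d['P'];hsv=cv2.cvtColor(p,cv2.COLOR_RGB2HSV)
v,u=np.mgrid[:420,:560]
for nme,lo,hi,a,b in [("blue",105,135,140,170),("green",45,85,70,105)]:
    m=((hsv[...,0]>=lo)&(hsv[...,0]<=hi)&(hsv[...,1]>120)&(v>a)&(v<b)&(u>240)&(u<310)&(P[...,2]>.139)).astype(np.uint8)
    n,l,st,_=cv2.connectedComponentsWithStats(m); k=1+np.argmax(st[1:,4]); print(st[k],np.median(P[l==k][:,2]))
    c=max(cv2.findContours((l==k).astype(np.uint8),0,1)[0],key=cv2.contourArea).reshape(-1,2)
    q=plane_px(c,.142,"wrist",d['pos'],d['R'])[:,:2]; print(nme,cv2.minAreaRect((q*1000).astype(np.float32)))
```

```text
[236 107  18  11  75]
slot ((579.708251953125, 153.19183349609375), (10.585664749145508, 18.768898010253906), 80.26847076416016)
[251 148  50  11 507] 0.14260150837593186
blue ((477.29376220703125, -324.34832763671875), (9.84817886352539, 48.94174575805664), 84.26806640625)
[249  80  30  11 271] 0.1425987953755696
green ((472.533203125, -259.2093811035156), (9.135740280151367, 27.71919822692871), 84.1566162109375)
```

Run:
```python
from h import *
d=np.load("w4.npz");p=d['p']
g=p.astype(int).sum(-1); print(g[112,224:294:4])
m=np.zeros(g.shape,np.uint8); m[92:130,220:296]=(g[92:130,220:296]<200)
n,l,st,_=cv2.connectedComponentsWithStats(m); k=1+np.argmax(st[1:,4]); print(st[k])
c=max(cv2.findContours((l==k).astype(np.uint8),0,1)[0],key=cv2.contourArea).reshape(-1,2)
q=plane_px(c,.130,"wrist",d['pos'],d['R'])[:,:2]; print("slot",cv2.minAreaRect((q*1000).astype(np.float32)))
# descend to grasp
R=Rdown(np.deg2rad(-5.8))
env.movel([.4775,-.3243,.20],R,rate=.2)
env.movel([.4775,-.3243,.093],R,rate=.12)
s=env.sense();print(s['t'],s['ee_pos'],s['wrist_force'])
p,P=cloud("wrist",(s['ee_pos'],s['tcp_rot'])); cv2.imwrite("pics/w6.png",p[:,:,::-1])
p,P=cloud("side"); cv2.imwrite("pics/s6.png",p[:,:,::-1])
```

```text
[497 493 125 117 109 110 114 113 114 112 120 115 126 121 123 133 494 508]
[231 103  55  18 972]
slot ((594.2877807617188, 151.2353973388672), (18.021879196166992, 59.30906295776367), 80.34689331054688)
19.0583 [ 0.47790106 -0.32479163  0.09368157] [-0.19816302 -0.77880937 -0.05578208]
```

View pics/w6.png

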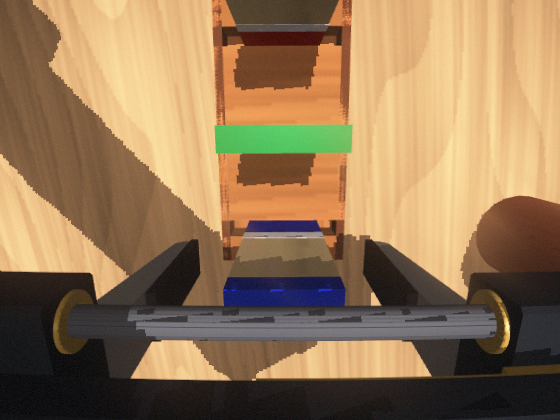

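View pics/s6.png

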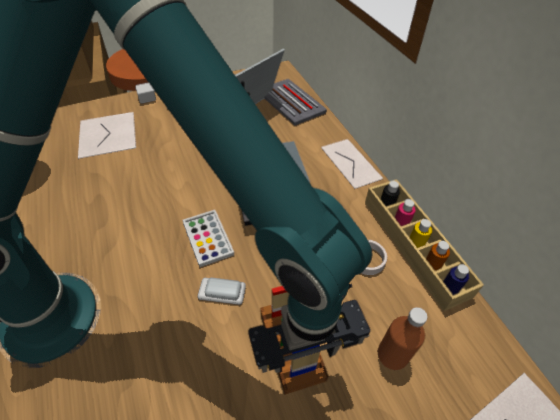

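The two slot measurements, taken with opposite tool yaws, agree to within 1 mm. Their mean is (0.5947, 0.1510) at yaw -9.4°. The blue swatch (230–342, 290) lies centred between the fingers, so I'll grasp it.

Run:
```python
from h import *
effector.grasp(35)
s=env.sense();print(s['t'],s['ee_pos'],s['gripper_width'],s['wrist_force'])
x,y=s['ee_pos'][:2]
env.movel([.4775,-.3243,.15],rate=.06)
s=env.sense();print(s['t'],s['ee_pos'],s['gripper_width'],s['wrist_force'])
env.movel([.4775,-.3243,.30],rate=.2)
s=env.sense();print(s['t'],s['ee_pos'],s['gripper_width'],s['wrist_force'])
p,P=cloud("wrist",(s['ee_pos'],s['tcp_rot'])); cv2.imwrite("pics/w7.png",p[:,:,::-1])
np.savez("w7.npz",p=p,P=P,pos=s['ee_pos'],R=s['tcp_rot'])
p,P=cloud("side"); cv2.imwrite("pics/s7.png",p[:,:,::-1])
```

```text
19.8667 [ 0.47748902 -0.3242944   0.09297009] 0.04970951742872385 [ 0.4432177   0.20394911 -0.52812563]
20.9667 [ 0.47733084 -0.32405131  0.14965549] 0.04937425182310982 [ 0.08727925  0.17600644 -0.25452469]
21.8667 [ 0.47705144 -0.32367975  0.29887407] 0.050171635643223765 [-0.24461575 -0.11719501 -0.57907436]
```

View pics/w7.png

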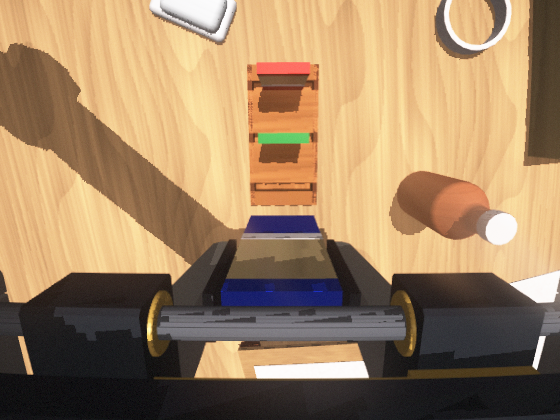

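View pics/s7.png

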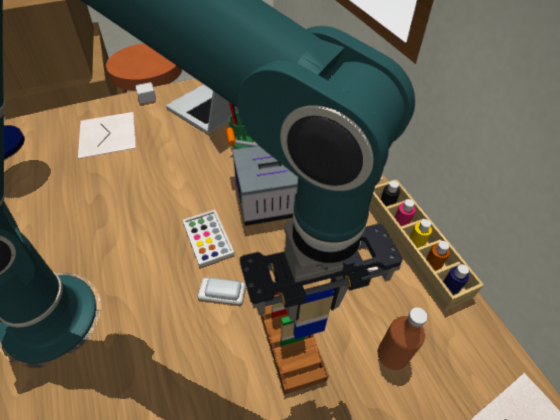

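The swatch came out cleanly. Its face is visible at (225–340, 215–300), and red and green are still in the rack. Next I'll measure its tilt and offset in the tool frame.

```bash
cat >> h.py <<'E'
def swatch_in_tool(p,P,pos,R):
    L=(P-pos)@R
    v,u=np.mgrid[:420,:560]; hsv=cv2.cvtColor(p,cv2.COLOR_RGB2HSV)
    m=(abs(L[...,0]+.005)<.015)&(abs(L[...,2])<.022)&(L[...,1]>-.045)&(L[...,1]<.085)&(v<300)
    q=L[m]; A=np.column_stack([np.ones(len(q)),q[:,1],q[:,2]])
    w=np.ones(len(q),bool)
    for _ in range(5):
        c=np.linalg.lstsq(A[w],q[w,0],rcond=None)[0]; e=q[:,0]-A@c; w=abs(e)<.002
    print("face plane x=a+b*y+c*z",c.round(4),w.sum(),e[w].std(), "y range",q[w,1].min(),q[w,1].max())
    white=m&(hsv[...,1]<60)&(hsv[...,2]>90); print("white y",white.sum(),np.percentile(L[white][:,1],[5,50,95]) if white.any() else None)
    blue=m&(hsv[...,0]>105)&(hsv[...,0]<135)&(hsv[...,1]>120); b=L[blue]; lo=b[b[:,1]>.02]
    print("lower blue y",np.percentile(lo[:,1],[1,50,99]),"z",np.percentile(lo[:,2],[1,99]))
E
python3 - <<'E'
from h import *
d=np.load("w7.npz"); swatch_in_tool(d['p'],d['P'],d['pos'],d['R'])
L=(d['P']-d['pos'])@d['R']
for r in range(212,300,4): print(r,d['p'][r,281],L[r,281].round(4))
E
```

```text
face plane x=a+b*y+c*z [-0.005  -0.001  -0.0028] 5651 0.00023480075371458222 y range -0.044995247784340775 0.08102776004924991
white y 455 [0.01832543 0.02391754 0.03032266]
lower blue y [0.03216338 0.05200278 0.07641385] z [-0.02130279  0.02154588]
212 [232 183 130] [ 0.0442  0.2978 -0.0018]
216 [ 56  49 100] [-0.0049  0.0764 -0.002 ]
220 [45 39 98] [-0.0051  0.0631 -0.002 ]
224 [46 38 95] [-0.0049  0.0529 -0.002 ]
228 [44 40 98] [-0.005   0.0424 -0.002 ]
232 [ 45  42 103] [-0.0048  0.0334 -0.002 ]
236 [158 145 140] [-0.0053  0.0231 -0.002 ]
240 [147 121  83] [-0.0048  0.0168 -0.002 ]
244 [147 120  85] [-0.0045  0.0103 -0.002 ]
248 [147 119  85] [-0.0051  0.0016 -0.002 ]
252 [147 118  84] [-0.0052 -0.0052 -0.002 ]
256 [144 117  82] [-0.0051 -0.0107 -0.002 ]
260 [149 123  90] [-0.0047 -0.0155 -0.002 ]
264 [100  83  59] [-0.0052 -0.0219 -0.002 ]
268 [106  86  64] [-0.0047 -0.0258 -0.002 ]
272 [102  82  61] [-0.005 -0.031 -0.002]
276 [100  83  62] [-0.0047 -0.0349 -0.0021]
280 [33 33 69] [-0.0051 -0.0399 -0.0021]
284 [39 37 71] [-0.005  -0.0435 -0.0021]
288 [34 32 71] [-0.005  -0.0473 -0.0021]
292 [ 37  40 110] [-0.0041 -0.0492 -0.0021]
296 [ 32  35 106] [-0.0023 -0.0491 -0.0021]
```

The swatch sits centred in the tool, with its face at x = -5 mm, 1 mrad of tilt, and the tape 26 mm beyond the TCP. Next I'll move above the slot.

Run:
```python
from h import *
R=Rdown(np.deg2rad(-9.4))
env.movel([.4775,-.3243,.33],rate=.2)
env.reach([.5947,.151,.30],R)
env.movel([.5947,.151,.225],R,rate=.1)
env.pause(.4)
s=env.sense();print(s['t'],s['ee_pos'],s['gripper_width'],s['wrist_force']); print((R.T@s['tcp_rot']).round(4))
p,P=cloud("wrist",(s['ee_pos'],s['tcp_rot'])); cv2.imwrite("pics/w8.png",p[:,:,::-1])
swatch_in_tool(p,P,s['ee_pos'],s['tcp_rot'])
p,P=cloud("side"); cv2.imwrite("pics/s8.png",p[:,:,::-1])
cv2.imwrite("pics/s8z.png",cv2.resize(p[100:250,180:360,::-1],(720,600),interpolation=2))
```

```text
25.35 [0.59476515 0.15107493 0.22520422] 0.050227783923788884 [ 0.57664799 -0.51951597 -0.21806801]
[[ 1.e+00 -3.e-04 -1.e-04]
 [ 3.e-04  1.e+00 -2.e-04]
 [ 1.e-04  2.e-04  1.e+00]]
face plane x=a+b*y+c*z [-0.0049 -0.0008 -0.003 ] 5643 0.0002332147010898411 y range -0.04499611063720482 0.08038548969517408
white y 432 [0.01876785 0.0240372  0.03009948]
lower blue y [0.03225249 0.05255864 0.07982956] z [-0.02149893  0.02151794]
```

View pics/w8.png

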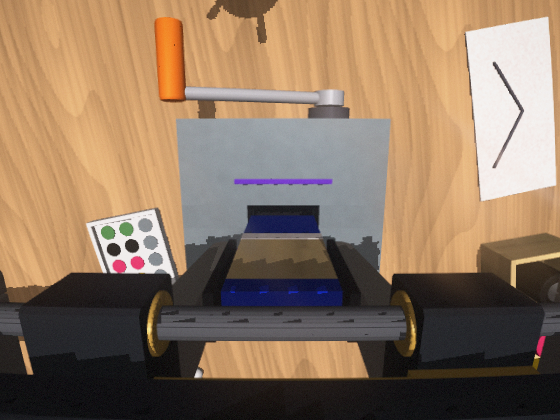

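View pics/s8z.png

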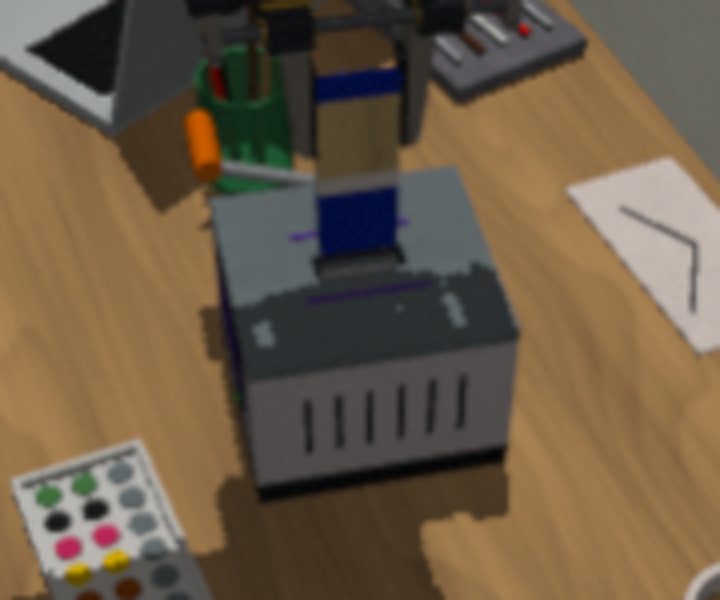

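The lower end lies over the mouth, which spans (247–320, 205) in the wrist view, and it looks centred. I'll insert it in steps and watch the wrist force.

Run:
```python
from h import *
R=Rdown(np.deg2rad(-9.4)); f0=env.sense()['wrist_force']
for z in [.216,.210,.207,.204,.201,.198,.194,.190,.18,.17,.16,.156]:
    env.movel([.5947,.151,z],R,rate=.05)
    s=env.sense(); f=s['wrist_force']-f0
    print(z,s['ee_pos'].round(4),f.round(1),s['moment'].round(2),round(s['t'],2))
    if np.linalg.norm(f)>6: print("stop");break
```

```text
0.216 [0.5944 0.1509 0.2154] [1.  0.2 1. ] [-0.08  0.12 -0.01] 25.78
0.21 [0.5945 0.151  0.2096] [ 0.4 -0.2 -0.1] [-0.13  0.09 -0.03] 26.05
0.207 [0.5947 0.151  0.2069] [ 0.1 -0.2  0.5] [-0.03  0.04 -0.01] 26.3
0.204 [0.5947 0.151  0.2039] [ 0.7 -0.2 -0.8] [-0.11  0.03  0.01] 26.55
0.201 [0.5947 0.151  0.2008] [ 0.3 -0.1  0.2] [-0.07 -0.05 -0.01] 26.8
0.198 [0.5947 0.151  0.1978] [0.2 0.  0.5] [-0.04 -0.1   0.05] 27.05
0.194 [0.5947 0.151  0.1937] [ 1.5 -0.9 -0.2] [-0.09 -0.19 -0.03] 27.3
0.19 [0.5947 0.151  0.1898] [ 0.8 -0.9 -0.5] [-0.14 -0.25 -0.02] 27.55
0.18 [0.5947 0.1509 0.1796] [ 1.   0.2 -0.6] [-0.15 -0.38  0.01] 27.9
0.17 [0.5948 0.1509 0.1696] [ 2.  -0.3 -0.9] [-0.19 -0.59 -0.  ] 28.25
0.16 [0.5948 0.1509 0.1596] [ 2.6  0.6 -1.8] [-0.19 -0.75  0.03] 28.6
0.156 [0.5948 0.1509 0.1558] [ 3.1 -0.5 -2. ] [-0.17 -0.81  0.01] 28.85
```

Run:
```python
from h import *
env.pause(.5)
s=env.sense();print(s['t'],s['ee_pos'],s['gripper_width'],s['wrist_force'],s['moment'])
p,P=cloud("wrist",(s['ee_pos'],s['tcp_rot'])); cv2.imwrite("pics/w9.png",p[:,:,::-1])
L=(P-s['ee_pos'])@s['tcp_rot']
for r in range(224,300,3): print(r,p[r,281],L[r,281].round(4),P[r,281,2].round(4))
p,P=cloud("side")
cv2.imwrite("pics/s9z.png",cv2.resize(p[100:250,180:360,::-1],(720,600),interpolation=2))
```

```text
29.35 [0.59479874 0.1509122  0.1559975 ] 0.049723878507032575 [ 2.8423092  -0.48528957 -3.29847634] [-0.25183078 -0.94533033 -0.02729797]
224 [141 149 155] [-0.0124  0.0252 -0.0021] 0.1308
227 [121 126 132] [-0.0106  0.0246 -0.0021] 0.1313
230 [29 30 31] [-0.0079  0.0272 -0.0021] 0.1288
233 [112 103 107] [-0.0049  0.0305 -0.0021] 0.1255
236 [128 119 117] [-0.0046  0.0252 -0.0021] 0.1308
239 [129 113  93] [-0.0049  0.018  -0.0021] 0.138
242 [117  97  69] [-0.0046  0.0133 -0.0021] 0.1427
245 [119  98  71] [-0.0051  0.0065 -0.0021] 0.1495
248 [121  97  70] [-0.0048  0.002  -0.0021] 0.154
251 [117  97  69] [-0.0043 -0.0015 -0.0021] 0.1575
254 [117  97  69] [-0.0047 -0.0072 -0.0021] 0.1632
257 [116  95  67] [-0.0042 -0.0104 -0.0021] 0.1664
260 [94 78 56] [-0.0043 -0.0148 -0.0021] 0.1708
263 [80 68 51] [-0.0052 -0.0209 -0.0021] 0.1769
266 [85 74 54] [-0.0047 -0.0236 -0.0021] 0.1796
269 [81 68 48] [-0.0049 -0.0276 -0.0021] 0.1836
272 [83 70 52] [-0.0046 -0.0304 -0.0021] 0.1864
275 [81 67 52] [-0.0049 -0.0344 -0.0021] 0.1904
278 [67 56 54] [-0.0045 -0.0368 -0.0021] 0.1928
281 [30 29 60] [-0.005  -0.041  -0.0021] 0.197
284 [24 23 57] [-0.0047 -0.0432 -0.0021] 0.1992
287 [27 30 79] [-0.0048 -0.0463 -0.0021] 0.2023
290 [25 30 76] [-0.0049 -0.0492 -0.0021] 0.2052
293 [25 29 89] [-0.0042 -0.0504 -0.0021] 0.2064
296 [23 29 84] [-0.0021 -0.0491 -0.0021] 0.2051
299 [23 27 86] [-0.001  -0.0494 -0.0021] 0.2054
```

View pics/w9.png

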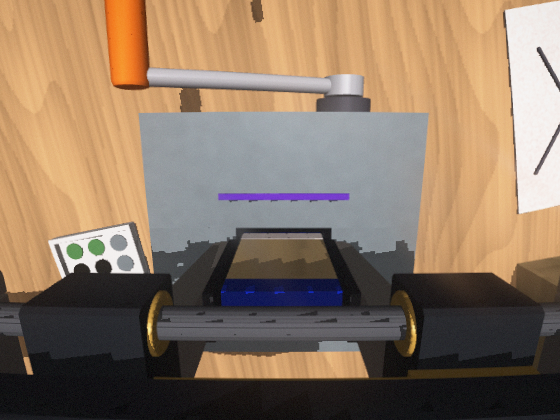

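View pics/s9z.png

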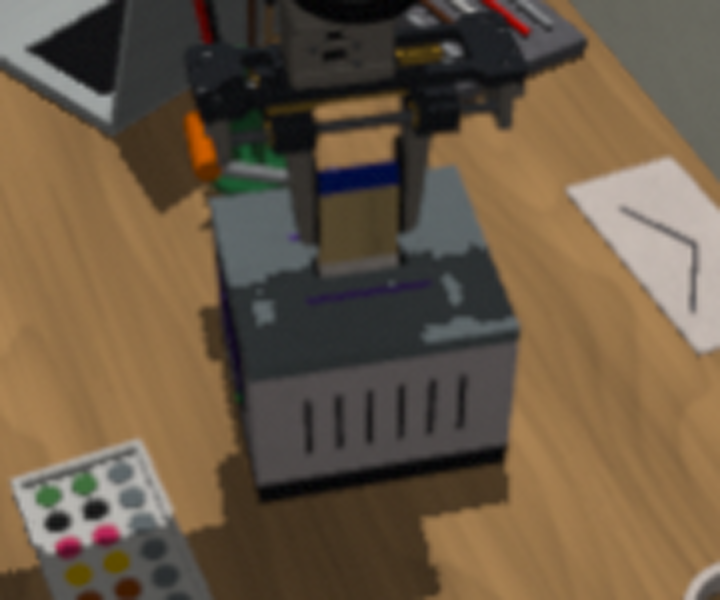

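Run:
```python
from h import *
R=Rdown(np.deg2rad(-9.4)); ux=R[:,2]
for k in (.0004,.0008):
    env.movel(np.array([.5947,.151,.156])+ux*k,R,rate=.02); env.pause(.5)
    s=env.sense();print(k,round(s['t'],2),s['ee_pos'].round(4),s['gripper_width'].round(4),s['wrist_force'].round(2),s['moment'].round(2),abs(s['joint_velocities']).max())
```

```text
Traceback (most recent call last):
AttributeError: 'float' object has no attribute 'round'
```

Run:
```python
from h import *
s=env.sense();print(round(s['t'],2),s['ee_pos'].round(4),s['gripper_width'],s['wrist_force'].round(2),s['moment'].round(2),abs(s['joint_velocities']).max())
env.pause(.3)
s=env.sense();print(round(s['t'],2),s['ee_pos'].round(4),s['gripper_width'],s['wrist_force'].round(2),s['moment'].round(2),abs(s['joint_velocities']).max())
p,P=cloud("wrist",(s['ee_pos'],s['tcp_rot'])); L=(P-s['ee_pos'])@s['tcp_rot']
v,u=np.mgrid[:420,:560]; m=(abs(L[...,0]+.005)<.004)&(abs(L[...,2])<.02)&(L[...,1]>-.044)&(L[...,1]<.018)&(v<290)
q=L[m];print(np.linalg.lstsq(np.column_stack([np.ones(len(q)),q[:,1],q[:,2]]),q[:,0],rcond=None)[0],len(q))
for c in("wrist","side"):print(c,[(np.round(r["at"],4),round(float(r["score"]),2)) for r in tip_of(c,"blue_tape")[:2]])
for n in ["lever_grip","red_swatch_center","green_swatch_center","palette","mouse","flask","tape_roll","brush_jar"]:
  for c in("side","top"):
    if c=="top" and n=="lever_grip": viewer.read_camera("top")
    print(c,n,[(np.round(r["at"],3),round(float(r["score"]),2)) for r in tip_of(c,n)[:1]])
print(s['tcp_rot'][:,1])
```

```text
30.2 [0.5949 0.151  0.156 ] 0.049848052611457506 [ 0.23 -0.51 -1.09] [-0.25 -0.3   0.01] 0.0012457952813890393
30.5 [0.5949 0.151  0.156 ] 0.04958469928079151 [ 1.31  0.06 -0.65] [-0.17 -0.2  -0.02] 0.0027799499839239283
[-4.83318354e-03 -5.88961349e-05 -3.60354587e-03] 3602
wrist [(array([0.5899, 0.1506, 0.1268]), 0.73)]
side [(array([0.5993, 0.1512, 0.1305]), 0.74), (array([0.5364, 0.2817, 0.1397]), 0.46)]
side lever_grip [(array([0.537, 0.28 , 0.14 ]), 0.46)]
top lever_grip []
side red_swatch_center [(array([ 0.492, -0.2  ,  0.077]), 0.89)]
top red_swatch_center [(array([ 0.489, -0.196,  0.078]), 0.62)]
side green_swatch_center [(array([ 0.485, -0.26 ,  0.079]), 0.77)]
top green_swatch_center [(array([ 0.486, -0.262,  0.079]), 0.59)]
side palette [(array([ 0.397,  0.08 , -0.   ]), 0.73)]
top palette [(array([0.4  , 0.078, 0.   ]), 0.6)]
side mouse [(array([ 0.384, -0.082,  0.002]), 0.73)]
top mouse [(array([ 0.386, -0.08 ,  0.003]), 0.68)]
side flask []
top flask [(array([ 0.671, -0.361,  0.003]), 0.59)]
side tape_roll [(array([ 0.745, -0.131, -0.002]), 0.61)]
top tape_roll [(array([ 0.751, -0.126,  0.001]), 0.61)]
side brush_jar [(array([0.598, 0.154, 0.131]), 0.73)]
top brush_jar [(array([0.6  , 0.412, 0.002]), 0.86)]
[-4.04169160e-04  7.88082777e-05 -9.99999915e-01]
```

The contact force is now close to zero, the swatch is upright and held, and the tape sits at about z=0.130. The other things haven't moved. I'll hand in.

Run:
```python
from h import *
print(workorder.finish_job()); s=env.sense(); print(s['t'],s['ee_pos'],s['gripper_width'])
```

```text
the job is handed in; nothing more can be done
None
the job is handed in; nothing more can be done
```

The job is done and handed in at about 31.5 s of the 64 s allowed. No verdict was reported.

- **Lever:** I pressed it with shut fingers until the force jumped from about 9 N to 26 N. The TCP was then at z = 0.0626, against 0.063 expected at the stop. After I lifted off, the handle was measured back at z = 0.1425, its rest height.
- **Swatch:** I took the blue swatch by its 50 mm edges, because the open fingers (64 mm from centre) would have hit the green swatch, whose face is 60 mm away. It went into the slot with no jam. At depth there was a sideways push of about 3 N, which a 0.4 mm shift cut to about 1 N.
- **Final state:** The swatch was still gripped, with a finger opening of 49.6 mm and tilt under 1 mrad. From the depth of its top edge, the tape's middle was at z ≈ 0.130, level with the box top.
- **Other things:** Red, green, palette, mouse, flask, tape roll and jar were all found within about 6 mm of where they started, which is within what the networks can resolve.

**Checks that disagreed or failed:**
- The network put the tape at z = 0.127 in the wrist view and 0.1305 in the side view. I trusted the depth measurement.
- In the last check, the side camera missed the flask and mistook the box for the brush jar; the top camera found both in place.
- In the last check, the top camera did not find the lever handle. The side camera did, at z = 0.140.
- The last lines of the 0.4/0.8 mm shift script failed on a print error, so only the 0.4 mm shift was made.
- My state reading after handing in was refused, so I have no check from the final second.

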